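# Fit the spice mill's bayonet lid and hold it at the pulse mark

### The job

Fit the black bayonet lid onto the spice mill: set it squarely on the bowl with its two lugs in the slots, right down on the rim, then twist it clockwise (seen from above) half of its 70 degree travel, to the pulse mark at 35 degrees, well short of the lock click. A spring in the mill turns the lid back, so keep gripping it: finish still holding the lid at the pulse mark, and do not knock the other things on the bench about.

Things in the scene. Friction and masses are not known exactly. Their poses are not given: they have to be found in the camera images.
- mill: Bench spice mill fixed to the table: round grey housing, 144 mm across at the foot, 128 mm at the shoulder (148 mm up), with an open steel bowl whose rim is 109 mm across, its flat top 160 mm up. Origin: centre of underside, z up; switch panel at its -x. Pose varies. An inward lip (6 mm thick, radius 44 to 50) runs round the rim, cut by two slots for the lid's lugs, at the mill's +x and -x.
- mill_mouth (a point): Centre of the flat top of the mill's rim, 160 mm above the mill's origin; axes as the mill's. Below the lip the bowl is 100 mm wide inside and 63 mm deep, with a blade at the bottom.
- mill_slot (a point): Middle of the slot at the mill's +x, at radius 47 mm, height of the rim's top; the slot is about 18 mm wide, and its twin is on the far side. A short raised steel bar on the shoulder (148 mm up, radius 60 mm) marks each slot: open.
- mill_pulse (a point): Pulse mark: a raised steel dot on the shoulder, radius 60 mm, 35 degrees clockwise (seen from above) from the +x slot; its twin is on the far side. A lug, or the end of the lid's bar, pointing here is at half travel.
- mill_lock (a point): Lock mark: two raised bars on the shoulder, radius 60 mm, 70 degrees clockwise from the +x slot; twin on the far side. From about 45 degrees of twist the lugs push past two spring plungers in the bowl wall; past them, at about 70 degrees, the lid clicks and stays locked.
- ringbody (a joint): The mill's hidden sprung switch ring under the lip, pushed round by the lugs: 0 at rest, grows as the lid is twisted clockwise from above (rad). The lugs meet it after about 4 degrees, so it reads some 0.07 rad less than the lid's twist: about 0.54 at the pulse mark. It pushes the lid back with 0.07 N m at rest, 0.22 N m per rad more (about 0.19 N m at the pulse mark).
- lid: The mill's black lid with a grey grip bar, loose, upright on the table on its plug, about 0.19 kg. Origin: centre of the plug's underside, z up. Plug 84 mm across, 20 mm deep, foot chamfered; flange 108 mm across, 20 to 26 mm up; nearly flat top to 31 mm; bar along the lid's x, 76 mm long, 18 mm wide, top at 62 mm. Seated, its origin is 140 mm above the mill's.
- lid_lug (a point): Outer end of the lug at the lid's +x, 48 mm from the axis, 9 mm above the lid's origin; its twin is at -x, both under the ends of the bar. Lugs are 13 mm wide, 6 mm thick. They enter the slots with the lid's x parallel to the mill's x, either way round, with 3 degrees of play each way; the plug has 2 mm play all round.
- lid_grip (a point): Point to grip on the lid: on its axis, in the bar, 54 mm above the lid's origin (8 mm below the bar's top). Axes as the lid's; fingers close along the lid's y.
- lid_seat (a point): Centre of the underside of the lid's flange, 20 mm above the lid's origin; it meets point mill_mouth when the lid is seated.
- pan_lid: Bystander: plain steel saucepan lid, 114 mm across, with a round black knob (30 mm across, top 37 mm up) and no lugs; it does not belong to the mill. Origin: centre of the underside.
- bottle_a: Bystander: white squeeze bottle of syrup, 74 mm across, 222 mm tall, standing. Origin: centre of the underside.
- bottle_b: Bystander: a second white squeeze bottle, the same. Origin: centre of the underside.
- spice_jar: Bystander: amber spice jar with a white cap, 48 mm across, 85 mm tall. Origin: centre of the underside.
- prep_bowl: Bystander: small steel prep bowl, 124 mm across, 45 mm tall. Origin: centre of the underside.
- spatula: Bystander: spatula lying flat on the table. Origin: on the table under its middle.
- cup: Bystander: clear plastic measuring cup, 76 mm across, 85 mm tall. Origin: centre of the underside.
Mind the look-alikes: they are no part of the job. What is shaped like the lid but yellow is not meant.

How it is judged (in metres and radians):
On the way, in this order (a step that is already met when the one before it is completed fails the run):
1. the lid sits on the mill's rim with its lugs down in the slots, not yet twisted (horizontal distance between lid_seat and mill_mouth below 0.004 m and z of lid_seat in the frame of mill_mouth below 0.003 m and angle between lid's own z axis and vertical below 0.06 rad and angle between the x axis of lid and the x axis of mill, either way round below 0.22 rad and value of joint ringbody below 0.2 rad), for 0.1 s.
2. the lid is twisted half way, to the pulse mark (z of lid_seat in the frame of mill_mouth below 0.003 m and angle between the x axis of lid and the x axis of mill, either way round between 0.46 and 0.76 rad and value of joint ringbody above 0.35 rad), for 0.3 s.
At the end, for the whole second after the job is handed in: Lid down on the rim (flange within 3 mm, centred within 4 mm, level within 0.06 rad), twisted clockwise 26 to 43 degrees from the slots with the switch ring at 0.35 to 0.72 rad, and gripped by the fingers (over 2 N) through the last second (all of step 2 and horizontal distance between lid_seat and mill_mouth below 0.004 m and angle between lid's own z axis and vertical below 0.06 rad and value of joint ringbody below 0.72 rad and contact force between the fingers and lid above 2 N); the arm keeps its last pose, push and grip.
It fails at once if the lid is twisted on into the lock (switch ring past 0.95 rad) (value of joint ringbody above 0.95 rad).
It fails at once if a bystander is knocked about (moved more than 30 mm) (distance of any of pan_lid, bottle_a, bottle_b, spice_jar, prep_bowl, spatula, cup from where it was at the start of the episode above 0.03 m).
It also fails if it takes over 48 s, if anything falls off the work surface, if the arm or the gripper's body presses on something with over 40 N, if the wrist force passes 120 N, or if a joint passes its speed limit or range.

### The arm

A 7-joint arm with a two-finger parallel gripper is mounted at the origin on the work surface. World frame = base frame: x ahead of the robot, y to its left, z up, the work surface at z = 0. Lengths are in m, angles in degrees, forces in N, time in s.
With the tool pointing down it reaches from about 0.4 to 0.9 m from the base axis. Payload 5.5 kg.
Tool frame: the origin (TCP) lies midway between the tips of the shut fingers; the grasp point (between the pads) lies 19 mm behind it (r.grip_point_offset is the distance from the TCP to the grasp point, in m); z points along the fingers, y is the direction in which the jaws open and shut (so a half turn about z gives the same grasp; the last joint's range is limited). The gripper opens to 92 mm and grips with 3 to 60 N. Pads are 19 mm wide; open, the fingers measure 130 mm over their backs; the gripper's body (75 mm by 190 mm) begins 47 mm behind the grasp point.
Start: joints at [82.231, 28.699, -24.465, 88.831, 12.651, 65.22, -12.049], TCP at [0.252, -0.599, 0.227] pointing down, gripper open.
Joint ranges: [-164.97, 164.97], [-17.58, 116.51], [-87.97, 89.64], [11.32, 138.91], [-80.73, 260.73], [10.89, 115.49], [-147.41, 147.41]. Speed limits (degrees/s): [147.25, 147.25, 180, 180, 180, 180, 180].

### API

Orientations are given as a 3x3 rotation matrix whose columns are the frame's x, y, z axes.
In Python, from cell import r gives the robot as it stands.
- The arm moves only by the shell command python3 -m pendant 'ROWS' [FORCE]. ROWS is text: rows parted by semicolons, each of 7 numbers parted by spaces: the shift along the tool's x, y, z in mm, then the turn, a rotation vector about the tool's x, y, z in degrees, then the gripper command: -1 is fully open, 1 is shut, values between are in proportion. A call has 1 to 12 rows; each row shifts and turns the commanded pose from where the row before left it, along the tool's axes as they then stand; what a row does not reach is not made up. A row lasts 1/12 s, in which the tool goes at most 41.7 mm and 7.16 degrees, less where a joint would pass 70% of its speed; a pose out of reach is approached as far as the arm can. A call with a gripper value outside its range is refused whole. The fingers move at their own pace and stop on an object; FORCE is the grip in N (left out, the last holds). Time passes only in rows, so rows that do not move let the fingers close. It gives the time, the measured TCP pose, the force and the opening at its end, in the units of the state.
- r.get_obs(): the state, without advancing time (a new reading comes with each control period).
- r.snapshot(name): name is "scene" or "side" or "wrist"; returns the picture (384x512x3 uint8, red, green, blue); there is no depth.
- r.get_calibration(name): a dict with "camera_matrix" (3x3 intrinsics, pixels), "xyz" and "rotation" of the camera in the world. Camera axes: x right, y up, looking along -z (the intrinsics and any distortion apply to the point x, -y, -z); pixel columns grow to the right and rows downward; lengths in m; the calibration is good to about 2 mm. A picture is of the moment at which its call begins: read the wrist's pose just before it. get_calibration takes no time and is no camera call; for the wrist camera it gives the pose at the moment of the call.
- r.job_done(): hands the job in, once; it reports no verdict.
Trained networks look in the newest picture that a camera, given by its name, has taken for a name from the list of things; names that differ only in an ending like _2 or _b are one class to them, and where a whole thing is asked for, a point or a joint stands for the part that bears it (a point fixed in the world has none). Each returns a list of dicts, best first, with "p" (0 to 1); they miss things now and then, are a little off and sometimes report something else, mostly with a low value. They report only what shows in the picture. A call takes as long as a camera call. They do not tell look-alikes from the thing itself.
- r.boxes_of(thing, camera): "bbox" ([left, top, right, bottom] as shares, 0 to 1, of the picture: columns of its width, rows of its height, round what is visible of it).
- r.spot_point(thing, camera): "centre" ([column, row] as shares, 0 to 1, of the picture: columns of its width, rows of its height: a listed point, or the origin of a listed thing).
The state is a dict: "time": time; "qpos": joint angles; "dq": joint speeds; "tau": joint torques, N m; "position": TCP position; "eef_rot": TCP orientation; "contact_force": force on the tool from outside, world axes, zero at the start; "ft_torque": the same for the moment, N m; "grip_width": finger opening in m.
Only numpy, scipy, OpenCV 4.12 (cv2) and the standard library are available. Lean on these libraries where they do the work, as an engineer would, in place of code of your own. Each camera call takes 0.05 s, during which the arm holds its last target. There are 200 camera calls.

## Working session

There is one attempt and no reset: what is moved stays moved. The work goes in short steps, Python scripts to look and compute and a shell command to move; the robot and the scene stay as the last step left them, time stands still between calls to the robot, and variables do not carry over. Pictures are saved under pics/ and viewed, about 8 in all and at most 12, crops included, and the job is handed in when it is done.

```bash
ls; mkdir -p pics
cat > h.py <<'E'
import numpy as np, cv2
from cell import r
def snap(cam,name=None):
    c=r.get_calibration(cam); im=r.snapshot(cam)
    if name: cv2.imwrite(f'pics/{name}.png',im[:,:,::-1])
    return im,c
def pix2world(c,u,v,z):
    K=np.array(c['camera_matrix']);R=np.array(c['rotation']);t=np.array(c['xyz'])
    d=np.linalg.inv(K)@[u,v,1]; d=R@[d[0],-d[1],-d[2]]
    return t+d*(z-t[2])/d[2]
def w2pix(c,p):
    K=np.array(c['camera_matrix']);R=np.array(c['rotation']);t=np.array(c['xyz'])
    q=R.T@(np.array(p)-t); q=K@[q[0],-q[1],-q[2]]; return q[:2]/q[2]
E
python3 - <<'E'
from h import *
np.set_printoptions(precision=4,suppress=True)
ims=[]
for cam in['scene','side']:
    im,c=snap(cam,cam+'0'); print(cam,c)
    for th in['mill','lid','pan_lid','bottle_a','spice_jar','cup','prep_bowl','spatula','mill_mouth','mill_slot','mill_pulse','lid_grip','lid_lug']:
        f=r.spot_point(th,cam); print(th,[(round(d['p'],2),round(d['centre'][0]*512),round(d['centre'][1]*384)) for d in f if d['p']>.2])
print(r.get_obs())
E
```

```text
pics
scene {'camera_matrix': array([[446.1475,   0.    , 257.2777],
       [  0.    , 446.1475, 191.2007],
       [  0.    ,   0.    ,   1.    ]]), 'xyz': array([ 1.5059, -0.998 ,  1.0055]), 'rotation': array([[ 0.7253, -0.3672,  0.5823],
       [ 0.6884,  0.3791, -0.6184],
       [ 0.0063,  0.8494,  0.5278]])}
mill [(0.84, 201, 248)]
lid [(0.75, 222, 210), (0.69, 182, 217), (0.57, 256, 232)]
pan_lid [(0.72, 281, 190), (0.33, 256, 230)]
bottle_a [(0.86, 200, 292), (0.81, 164, 286)]
spice_jar [(0.74, 310, 227), (0.35, 254, 226)]
cup [(0.56, 312, 172)]
prep_bowl [(0.74, 300, 256), (0.66, 256, 224)]
spatula [(0.75, 340, 184), (0.46, 313, 225)]
mill_mouth [(0.81, 201, 212)]
mill_slot [(0.78, 201, 219), (0.52, 255, 231)]
mill_pulse [(0.83, 190, 220)]
lid_grip [(0.68, 185, 210), (0.64, 257, 220), (0.63, 222, 199)]
lid_lug [(0.7, 229, 204), (0.66, 268, 229), (0.55, 185, 209)]
side {'camera_matrix': array([[436.9374,   0.    , 259.5288],
       [  0.    , 436.9374, 191.7193],
       [  0.    ,   0.    ,   1.    ]]), 'xyz': array([0.2715, 0.83  , 1.115 ]), 'rotation': array([[-0.9408,  0.2486
[... 447 characters left out ...]
(0.75, 268, 133), (0.67, 262, 201), (0.56, 315, 212)]
lid_lug [(0.98, 355, 199), (0.95, 318, 231), (0.84, 250, 215)]
{'time': 1.4, 'qpos': array([ 82.2326,  28.6982, -24.4659,  88.8324,  12.6493,  65.2184,
       -12.0497]), 'dq': array([-0.0657, -0.0005, -0.0268, -0.081 , -0.0363,  0.0373,  0.0239]), 'tau': array([  0.    , -56.6434,  -5.8103, -27.9495,  -0.0666,   0.0208,
         0.    ]), 'position': array([ 0.2524, -0.599 ,  0.2267]), 'eef_rot': array([[ 0.9215,  0.3883,  0.0001],
       [ 0.3883, -0.9215, -0.    ],
       [ 0.0001,  0.    , -1.    ]]), 'contact_force': array([ 0.3622,  0.6626, -0.0439]), 'ft_torque': array([-0.0611,  0.0153, -0.0707]), 'grip_width': 0.0920016997243455}
```

View both.

Run:
```python
import cv2
for n,(x,y) in {'scene0':(140,130),'side0':(150,90)}.items():
    a=cv2.imread(f'pics/{n}.png'); cv2.imwrite(f'pics/{n}v.png',cv2.resize(a[y:y+180,x:x+240],None,fx=3.3,fy=3.3,interpolation=cv2.INTER_CUBIC))
```

```text
(no output)
```

View pics/scene0v.png

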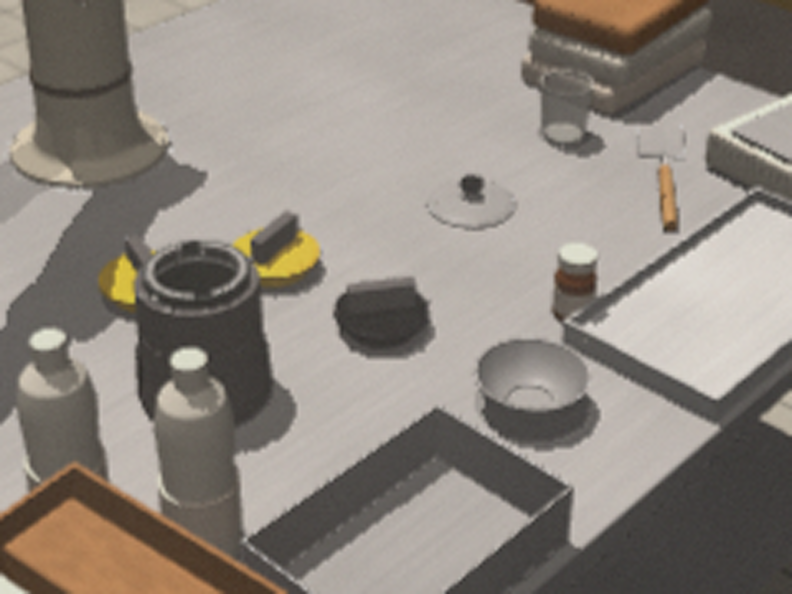

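View pics/side0v.png

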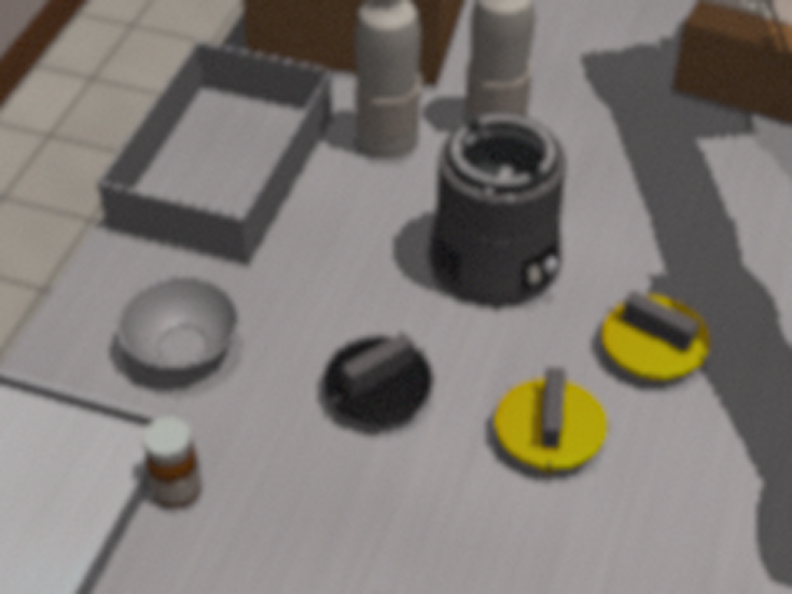

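Scene shows: black lid at scene px (256,226)/side (264,206) – chosen. Look-alikes: yellow lids at scene (222,207) and (182,215), side (317,218) and (348,192); pan lid at scene (282,190). The mill is at scene (201,212 mouth), side (302,134), switch panel facing the side camera.

Run:
```python
from h import *
np.set_printoptions(precision=4,suppress=True)
S=r.get_calibration('scene');D=r.get_calibration('side')
for n,z,a,b in[('lid',0,(256,232),(262,208)),('grip',.054,(257,220),(262,201)),('mouth',.16,(201,212),(302,134)),('mill',0,(201,248),(298,170)),
 ('slot',.16,(201,219),(292,126)),('pulse',.148,(190,220),(301,123)),('bottleA',0,(200,292),(300,127)),('bottleB',0,(164,286),(300,127)),
 ('yel1',0,(222,210),(317,221)),('yel2',0,(182,217),(345,197)),('bowl',0,(300,256),(205,194)),('jar',0,(310,227),(204,238)),
 ('barE1',.062,(140+350/3.3,130+287/3.3),(150+345/3.3,90+377/3.3)),('barE2',.062,(140+413/3.3,130+282/3.3),(150+405/3.3,90+338/3.3))]:
    print(n,pix2world(S,*a,z),pix2world(D,*b,z))
c=r.get_calibration('wrist');print(c, 'wrist rel TCP',np.array(r.get_obs()['eef_rot']).T@(np.array(c['xyz'])-r.get_obs()['position']))
```

```text
lid [ 0.5913 -0.0319  0.    ] [ 0.5813 -0.0213  0.    ]
grip [ 0.593  -0.0287  0.054 ] [ 0.5759 -0.007   0.054 ]
mouth [ 0.5288 -0.2333  0.16  ] [ 0.5178 -0.2372  0.16  ]
mill [ 0.5158 -0.2348  0.    ] [ 0.5191 -0.2268  0.    ]
slot [ 0.5596 -0.2594  0.16  ] [ 0.5605 -0.2649  0.16  ]
pulse [ 0.5245 -0.2778  0.148 ] [ 0.5398 -0.3037  0.148 ]
bottleA [ 0.6792 -0.3778  0.    ] [ 0.5778 -0.4529  0.    ]
bottleB [ 0.5765 -0.4398  0.    ] [ 0.5778 -0.4529  0.    ]
yel1 [ 0.3934 -0.0212  0.    ] [ 0.3973 -0.0291  0.    ]
yel2 [ 0.317  -0.1624  0.    ] [ 0.3349 -0.158   0.    ]
bowl [ 0.7958 -0.0254  0.    ] [ 0.7837 -0.0149  0.    ]
jar [0.7169 0.1327 0.    ] [0.7112 0.1516 0.    ]
barE1 [ 0.5587 -0.0509  0.062 ] [0.5911 0.0195 0.062 ]
barE2 [0.6025 0.0048 0.062 ] [ 0.5532 -0.0457  0.062 ]
{'camera_matrix': array([[328.9092,   0.    , 256.8059],
       [  0.    , 328.9092, 191.1554],
       [  0.    ,   0.    ,   1.    ]]), 'xyz': array([ 0.3283, -0.5669,  0.3845]), 'rotation': array([[ 0.3879,  0.8792,  0.2765],
       [-0.9217,  0.37  ,  0.1167],
       [ 0.0003, -0.3001,  0.9539]])} wrist rel TCP [ 0.0824 -0.0001 -0.1577]
```

```bash
python3 -m pendant '15 0 -35 0 0 0 -1;30 -10 -35 0 0 0 -1;32 -20 -20 0 0 0 -1;35 -20 -15 0 0 0 -1;35 -20 -10 0 0 0 -1;35 -20 -5 0 0 0 -1;35 -20 0 0 0 0 -1;35 -20 0 0 0 0 -1;35 -20 0 0 0 0 -1;35 -20 0 0 0 0 -1;35 -20 0 0 0 0 -1;35 -20 0 0 0 0 -1' 20; python3 -m pendant '0 0 0 0 0 0 -1;0 0 0 0 0 0 -1;0 0 0 0 0 0 -1'
python3 - <<'E'
from h import *
np.set_printoptions(precision=4,suppress=True)
im,c=snap('wrist','w1'); print(r.get_obs()['qpos'],c)
for th in['mill_mouth','mill_slot','mill_pulse','mill_lock']:
    z={'mill_mouth':.16,'mill_slot':.16}.get(th,.148)
    for d in r.spot_point(th,'wrist'):
        u,v=d['centre'][0]*512,d['centre'][1]*384; print(th,round(d['p'],2),u,v,pix2world(c,u,v,z))
E
```

```text
time: 2.4
position: [0.5289, -0.2558, 0.3421]
eef_rot: [[0.922, 0.388, 0.0], [0.388, -0.922, -0.001], [0.0, 0.001, -1.0]]
contact_force: [-0.1, -0.7, 0.3]
grip_width: 0.0917
time: 2.65
position: [0.5279, -0.2576, 0.3416]
eef_rot: [[0.921, 0.389, -0.0], [0.389, -0.921, -0.001], [-0.001, 0.0, -1.0]]
contact_force: [0.0, -0.7, 0.2]
grip_width: 0.0916
[ 51.5694  18.6868 -36.0792  89.5114  11.2928  75.5006 -53.1506] {'camera_matrix': array([[328.9092,   0.    , 256.8059],
       [  0.    , 328.9092, 191.1554],
       [  0.    ,   0.    ,   1.    ]]), 'xyz': array([ 0.6039, -0.2253,  0.4993]), 'rotation': array([[ 0.3886,  0.8788,  0.2769],
       [-0.9214,  0.3704,  0.1175],
       [ 0.0007, -0.3008,  0.9537]])}
mill_mouth 0.94 231.9872 166.5024 [ 0.5203 -0.2324  0.16  ]
mill_slot 0.56 270.8992 144.4992 [ 0.5577 -0.2609  0.16  ]
mill_slot 0.53 279.9104 198.4128 [ 0.5075 -0.2935  0.16  ]
mill_pulse 0.69 285.696 164.8896 [ 0.5418 -0.286   0.148 ]
mill_lock 0.69 280.7808 196.10880000000003 [ 0.507  -0.2957  0.148 ]
```

View pics/w1.png

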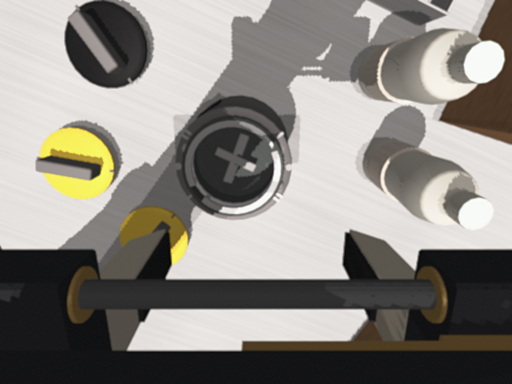

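The view shows the mill mouth at about (232,166) with its marks, the black lid at (105,43), yellow lids at (76,160) and (155,235), and two bottles on the right. I'll rectify top-down views of mill and lid.

```bash
cat >> h.py <<'E'
def ortho(im,c,x0,y0,z,half=.08,n=400):
    # column grows with world x, row grows with -y
    px=[(0,0),(n,0),(n,n),(0,n)]
    src=np.float32([w2pix(c,(x0-half+2*half*a/n,y0+half-2*half*b/n,z)) for a,b in px])
    H=cv2.getPerspectiveTransform(src,np.float32(px)); return cv2.warpPerspective(im,H,(n,n),flags=cv2.INTER_CUBIC)
E
python3 - <<'E'
from h import *
import pickle
im,c=snap('wrist'); pickle.dump((im,c),open('w1.pkl','wb'))
a=ortho(im,c,.520,-.2325,.16); cv2.circle(a,(200,200),136,(255,0,0),1)
b=ortho(im,c,.587,-.027,.062)
out=np.hstack([a,b]); cv2.imwrite('pics/o1.png',out[:,:,::-1])
E
```

```text
(no output)
```

View pics/o1.png

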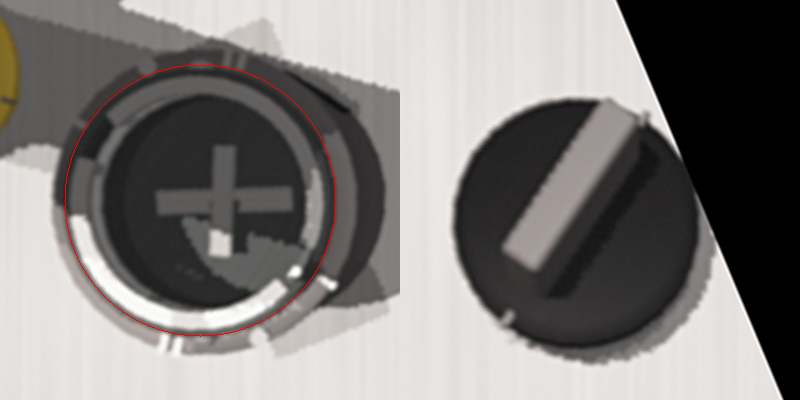

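```bash
python3 -m pendant '0 0 0 0 0 -6.65 -1;0 0 0 0 0 -6.65 -1;0 0 0 0 0 -6.65 -1;0 0 0 0 0 -6.65 -1;0 0 0 0 0 -6.65 -1;31.8 -13.3 14.5 0 0 0 -1;31.8 -13.3 14.5 0 0 0 -1;31.8 -13.3 14.5 0 0 0 -1;31.8 -13.3 14.5 0 0 0 -1;31.8 -13.3 14.5 0 0 0 -1;31.8 -13.3 14.5 0 0 0 -1;31.8 -13.3 14.5 0 0 0 -1'; python3 -m pendant '0 0 0 0 0 0 -1;0 0 0 0 0 0 -1;0 0 0 0 0 0 -1;0 0 0 0 0 0 -1'
python3 - <<'E'
from h import *
import pickle
np.set_printoptions(precision=4,suppress=True)
o=r.get_obs();print(o['qpos'],o['position'],o['eef_rot'])
im,c=snap('wrist'); pickle.dump((im,c),open('w2.pkl','wb'))
for th in['lid_grip','lid_seat']:
  for d in r.spot_point(th,'wrist'):
    u,v=d['centre'][0]*512,d['centre'][1]*384; print(th,round(d['p'],2),u,v,pix2world(c,u,v,.054))
x,y,_=o['position']
b=ortho(im,c,x,y,.062); cv2.imwrite('pics/o2.png',np.hstack([b,cv2.resize(im,(533,400))[:,:400]])[:,:,::-1])
E
```

```text
time: 3.95
position: [0.575, -0.0202, 0.2397]
eef_rot: [[0.559, 0.829, 0.0], [0.829, -0.559, -0.0], [-0.0, 0.001, -1.0]]
contact_force: [0.6, -0.1, -0.6]
grip_width: 0.0919
time: 4.28
position: [0.5752, -0.0228, 0.2405]
eef_rot: [[0.56, 0.828, 0.001], [0.828, -0.56, -0.001], [-0.001, 0.001, -1.0]]
contact_force: [-0.2, -0.8, -0.9]
grip_width: 0.0918
[ 34.1168  24.2753 -44.6724  98.5481  18.6857  64.8599 -50.1399] [ 0.5752 -0.0228  0.2405] [[ 0.5601  0.8284  0.0005]
 [ 0.8284 -0.5601 -0.001 ]
 [-0.0005  0.001  -1.    ]]
lid_grip 0.77 252.0064 165.312 [ 0.573  -0.0179  0.054 ]
lid_grip 0.66 130.5088 248.2944 [ 0.4007 -0.0202  0.054 ]
lid_grip 0.6 160.1024 353.01120000000003 [ 0.3335 -0.1569  0.054 ]
lid_seat 0.95 169.5232 338.11199999999997 [ 0.3585 -0.1453  0.054 ]
lid_seat 0.86 252.8256 157.0944 [ 0.5788 -0.011   0.054 ]
lid_seat 0.59 140.3904 237.88800000000003 [ 0.4188 -0.0165  0.054 ]
```

View pics/o2.png

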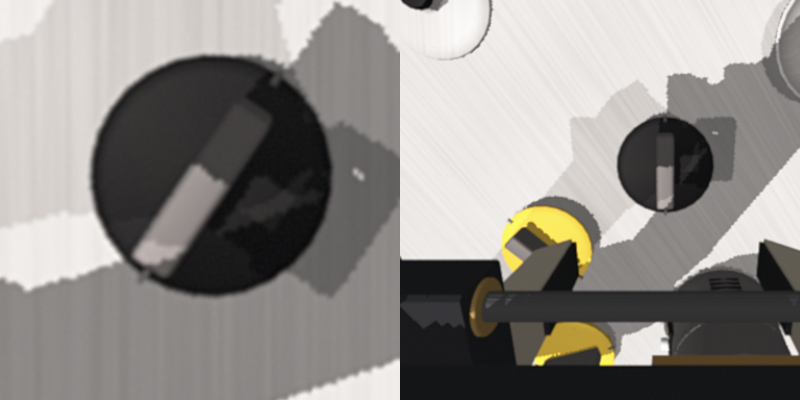

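Run:
```python
from h import *
import pickle
np.set_printoptions(precision=4,suppress=True)
im,c=pickle.load(open('w2.pkl','rb')); t=np.array([.5752,-.0228]);R=np.array([[.5601,.8284],[.8284,-.5601]])
def p(a,b,z):
    w=pix2world(c,*w2pix(c,(t[0]+(a-200)*.0004,t[1]-(b-200)*.0004,.062)),z)[:2]; return w
for n,q in[('disc',p(211,175.5,.026)),('ticks',p(212.5,174,.028)),('barfar',p(255,102.5,.062))]: print(n,q,'tool',R.T@(q-t)*1e3)
# mill rim: threshold-free check by ellipse of dark/bright is hard; sample scores of radial gradient circle at z=.16
im,c=pickle.load(open('w1.pkl','rb')); g=cv2.GaussianBlur(cv2.cvtColor(im,cv2.COLOR_RGB2GRAY),(0,0),.8).astype(np.float32)
def samp(x,y,z,rad):
    th=np.linspace(0,2*np.pi,240); P=np.array([w2pix(c,(x+rad*np.cos(a),y+rad*np.sin(a),z)) for a in th],np.float32)
    return cv2.remap(g,P[:,:1],P[:,1:],cv2.INTER_LINEAR).ravel()
for rad,z in[(.0545,.16),(.044,.16),(.064,.148)]:
    best=max((np.minimum(abs(samp(x,y,z,rad+.001)-samp(x,y,z,rad-.001)),40).mean(),x,y) for x in np.arange(.512,.529,.001) for y in np.arange(-.240,-.224,.001)); print(rad,best)
```

```text
disc [ 0.5751 -0.0192] tool [ 2.896  -2.0718]
ticks [ 0.576  -0.0182] tool [ 4.2404 -1.8819]
barfar [0.5972 0.0162] tool [44.6298 -3.6191]
0.0545 (np.float32(25.924019), np.float64(0.514), np.float64(-0.23299999999999998))
0.044 (np.float32(30.533203), np.float64(0.525), np.float64(-0.23299999999999998))
0.064 (np.float32(26.666601), np.float64(0.519), np.float64(-0.23299999999999998))
```

```bash
python3 -m pendant '3 -2 25 0 0 0 -1;0 0 35 0 0 0 -1;0 0 35 0 0 0 -1;0 0 35 0 0 0 -1;0 0 35 0 0 0 -1;0 0 20 0 0 0 -1;0 0 10 0 0 0 -1;0 0 8 0 0 0 -1;0 0 2 0 0 0 -1;0 0 0 0 0 0 -1;0 0 0 0 0 0 -1;0 0 0 0 0 0 -1'
```

```text
time: 5.43
position: [0.5762, -0.0172, 0.0367]
eef_rot: [[0.558, 0.83, 0.003], [0.83, -0.558, -0.0], [0.001, 0.002, -1.0]]
contact_force: [0.5, 0.0, 0.1]
grip_width: 0.0917
```

```bash
python3 -m pendant '-2 0 1 0 0 0 -1;0 0 0 0 0 0 0;0 0 0 0 0 0 1;0 0 0 0 0 0 1;0 0 0 0 0 0 1;0 0 0 0 0 0 1;0 0 0 0 0 0 1;0 0 0 0 0 0 1;0 0 0 0 0 0 1;0 0 0 0 0 0 1;0 0 0 0 0 0 1' 45; python3 -m pendant '0 0 -10 0 0 0 1;0 0 -25 0 0 0 1;0 0 -35 0 0 0 1;0 0 -35 0 0 0 1;0 0 -35 0 0 0 1;0 0 -35 0 0 0 1;0 0 -35 0 0 0 1;0 0 -35 0 0 0 1;0 0 -20 0 0 0 1;0 0 0 0 0 0 1;0 0 0 0 0 0 1'
python3 - <<'E'
from h import *
import pickle
o=r.get_obs();print(o['position'],o['qpos'])
im,c=snap('wrist'); pickle.dump((im,c,o['position'],o['eef_rot']),open('w3.pkl','wb')); cv2.imwrite('pics/w3.png',im[:,:,::-1])
E
```

```text
time: 6.35
position: [0.5739, -0.0188, 0.0342]
eef_rot: [[0.558, 0.83, 0.0], [0.83, -0.558, 0.0], [0.0, -0.0, -1.0]]
contact_force: [0.2, 0.3, -0.7]
grip_width: 0.0298
time: 7.27
position: [0.5744, -0.0186, 0.3012]
eef_rot: [[0.558, 0.83, 0.003], [0.83, -0.558, -0.001], [0.001, 0.003, -1.0]]
contact_force: [-0.3, -1.0, -0.4]
grip_width: 0.0003
[ 0.57444247 -0.01855882  0.30115884] [ 35.42095967  21.02560935 -46.5148244   94.53446449  16.050504
  71.16782576 -48.26463519]
```

View pics/w3.png

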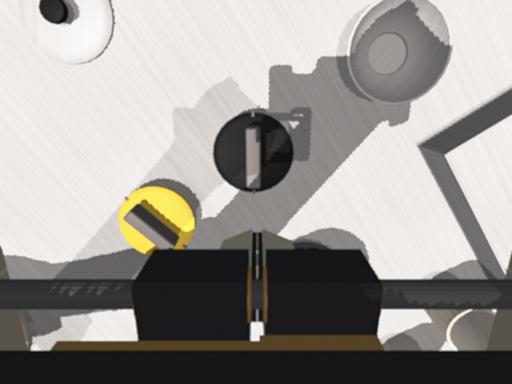

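The view shows fingers shut on nothing (I lifted before they had finished closing); the lid is still on the table at (254,151). Reopen, remeasure, go down again.

```bash
python3 - <<'E'
from h import *
import pickle
np.set_printoptions(precision=4,suppress=True)
im,c,t,R=pickle.load(open('w3.pkl','rb'))
g=cv2.cvtColor(im,cv2.COLOR_RGB2GRAY)
for z,u,v in[(.026,254,151),(.028,253.5,151.5)]: 
    q=pix2world(c,u,v,z); print(q,(np.array(R).T@(q-t))*1e3)
print('lug ticks dir',pix2world(c,252.5,113,.028),pix2world(c,254.5,190,.028))
E
python3 -m pendant '0 0 0 0 0 0 -1;0 0 0 0 0 0 -1;0 0 0 0 0 0 -1;0 0 0 0 0 0 -1;0 0 0 0 0 0 -1;0 0 0 0 0 0 -1;0 0 0 0 0 0 -1;0 0 0 0 0 0 -1;0 0 0 0 0 0 -1;0 0 0 0 0 0 -1;0 0 0 0 0 0 -1;0 0 0 0 0 0 -1'
```

```text
[ 0.5737 -0.0153  0.026 ] [  1.9656  -3.3212 275.1518]
[ 0.573  -0.0152  0.028 ] [  1.6696  -3.9675 273.1493]
lug ticks dir [0.5998 0.0267 0.028 ] [ 0.5442 -0.0601  0.028 ]
time: 8.32
position: [0.5739, -0.0188, 0.2992]
eef_rot: [[0.558, 0.83, 0.0], [0.83, -0.558, -0.0], [0.0, 0.0, -1.0]]
contact_force: [-0.3, 0.4, 0.0]
grip_width: 0.076
```

```bash
python3 -m pendant '1 -2 25 0 0 -0.6 -1;0 0 35 0 0 0 -1;0 0 35 0 0 0 -1;0 0 35 0 0 0 -1;0 0 35 0 0 0 -1;0 0 35 0 0 0 -1;0 0 30 0 0 0 -1;0 0 20 0 0 0 -1;0 0 10 0 0 0 -1;0 0 4 0 0 0 -1;0 0 0 0 0 0 -1;0 0 0 0 0 0 1'; python3 -m pendant '0 0 0 0 0 0 1;0 0 0 0 0 0 1;0 0 0 0 0 0 1;0 0 0 0 0 0 1;0 0 0 0 0 0 1;0 0 0 0 0 0 1;0 0 0 0 0 0 1;0 0 0 0 0 0 1;0 0 0 0 0 0 1;0 0 0 0 0 0 1;0 0 0 0 0 0 1;0 0 0 0 0 0 1' 45; python3 -m pendant '0 0 0 0 0 0 1;0 0 0 0 0 0 1;0 0 0 0 0 0 1;0 0 0 0 0 0 1'
```

```text
time: 9.32
position: [0.5739, -0.0167, 0.0364]
eef_rot: [[0.549, 0.836, 0.002], [0.836, -0.549, 0.0], [0.001, 0.002, -1.0]]
contact_force: [1.2, 0.3, 0.4]
grip_width: 0.0888
time: 10.32
position: [0.5726, -0.0167, 0.0351]
eef_rot: [[0.549, 0.836, -0.0], [0.836, -0.549, 0.0], [-0.0, -0.0, -1.0]]
contact_force: [0.8, 0.1, -0.3]
grip_width: 0.0177
time: 10.65
position: [0.5726, -0.0168, 0.0351]
eef_rot: [[0.549, 0.836, -0.0], [0.836, -0.549, 0.0], [-0.0, -0.0, -1.0]]
contact_force: [0.1, -0.1, -0.6]
grip_width: 0.0178
```

```bash
python3 -m pendant '0 0 -10 0 0 0 1;0 0 -25 0 0 0 1;0 0 -35 0 0 0 1;0 0 -35 0 0 0 1;0 0 -35 0 0 0 1;0 0 -35 0 0 -7 1;0 0 -35 0 0 -7 1;0 0 -25 0 0 -7 1;0 0 0 0 0 -7 1;0 0 0 0 0 -7 1;0 0 0 0 0 -7 1;0 0 0 0 0 -7 1'; python3 -m pendant '0 0 0 0 0 -7 1;0 0 0 0 0 -7 1;0 0 0 0 0 -7 1;0 0 0 0 0 -7 1;0 0 0 0 0 -7 1;0 0 0 0 0 -6.7 1;0 0 0 0 0 0 1;0 0 0 0 0 0 1;0 0 0 0 0 0 1'
python3 - <<'E'
from h import *
import pickle
o=r.get_obs();print(o['position'],o['qpos'],o['eef_rot'])
im,c=snap('wrist'); pickle.dump((im,c,o['position'],o['eef_rot']),open('w4.pkl','wb')); cv2.imwrite('pics/w4.png',im[:,:,::-1])
E
```

```text
time: 11.65
position: [0.5725, -0.017, 0.2711]
eef_rot: [[-0.276, 0.961, 0.001], [0.961, 0.276, -0.001], [-0.001, 0.0, -1.0]]
contact_force: [0.5, -0.1, -1.6]
grip_width: 0.018
time: 12.4
position: [0.5726, -0.017, 0.2704]
eef_rot: [[-0.841, 0.542, 0.0], [0.542, 0.841, -0.0], [-0.0, -0.0, -1.0]]
contact_force: [-0.3, -0.7, -1.6]
grip_width: 0.0176
[ 0.57263814 -0.01696583  0.2704327 ] [ 47.39868288  30.85951178 -66.72592408  96.55747586  29.60934488
  72.57749547  31.55910203] [[-8.40573473e-01  5.41697532e-01  1.44399206e-04]
 [ 5.41697497e-01  8.40573479e-01 -2.20069401e-04]
 [-2.40589194e-04 -1.06763812e-04 -9.99999965e-01]]
```

View pics/w4.png

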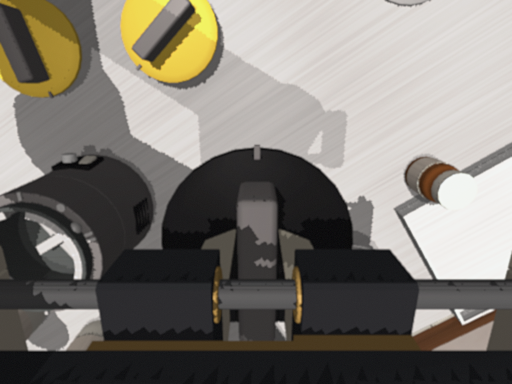

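Held squarely: the lid's index tick is at (257,153), in line with the bar; the mill is at lower left. Next, one view of the mill in this yaw from beside it, to average calibration errors.

```bash
python3 -m pendant '-12 -12 -10 0 0 0 1;-24 -23 -20 0 0 0 1;-24 -23 -20 0 0 0 1;-24 -23 -10 0 0 0 1;-24 -23 0 0 0 0 1;-24 -23 0 0 0 0 1;-24 -23 0 0 0 0 1;-24 -23 0 0 0 0 1;-24 -23 0 0 0 0 1;-12 -14 0 0 0 0 1;0 0 0 0 0 0 1;0 0 0 0 0 0 1';python3 -m pendant '0 0 0 0 0 0 1;0 0 0 0 0 0 1;0 0 0 0 0 0 1'
python3 - <<'E'
from h import *
import pickle
np.set_printoptions(precision=4,suppress=True)
im,c,t,R=pickle.load(open('w4.pkl','rb'));R=np.array(R)
def at_toolz(u,v,tz):
    K=np.array(c['camera_matrix']);d=np.linalg.inv(K)@[u,v,1];d=R.T@np.array(c['rotation'])@[d[0],-d[1],-d[2]];o=R.T@(np.array(c['xyz'])-t);return (o+d*(tz-o[2])/d[2])*1e3
print('flange edge',at_toolz(257,149,.009),'bar end',at_toolz(257,183,-.026),'sides',at_toolz(163,225,.009),at_toolz(352,225,.009))
o=r.get_obs();print(o['position'],o['qpos'])
im,c=snap('wrist'); pickle.dump((im,c,o['position'],o['eef_rot']),open('w5.pkl','wb'))
for th in['mill_mouth','mill_slot','mill_pulse','mill_lock']:
    z={'mill_mouth':.16,'mill_slot':.16}.get(th,.148)
    for d in r.spot_point(th,'wrist'):
        u,v=d['centre'][0]*512,d['centre'][1]*384; print(th,round(d['p'],2),u,v,pix2world(c,u,v,z))
a=ortho(im,c,.520,-.2325,.16); cv2.circle(a,(200,200),136,(255,0,0),1)
b=ortho(im,c,.520,-.2325,.148); cv2.circle(b,(200,200),160,(255,0,0),1);
for k in range(6): 
    th=np.deg2rad(-32.6-[0,35,70][k%3]+180*(k>2)); cv2.circle(b,(int(200+150*np.cos(th)),int(200-150*np.sin(th))),3,(0,255,0),-1)
cv2.imwrite('pics/o5.png',np.hstack([a,b])[:,:,::-1])
E
```

```text
time: 13.45
position: [0.6412, -0.3116, 0.3295]
eef_rot: [[-0.84, 0.542, -0.001], [0.542, 0.84, 0.001], [0.001, 0.0, -1.0]]
contact_force: [0.3, 0.6, -1.8]
grip_width: 0.0179
time: 13.7
position: [0.6418, -0.3082, 0.3308]
eef_rot: [[-0.844, 0.537, 0.0], [0.537, 0.844, -0.0], [-0.0, 0.0, -1.0]]
contact_force: [0.3, -0.1, -1.7]
grip_width: 0.0177
flange edge [51.1871  0.8686  9.    ] bar end [ 43.1734   0.8655 -26.    ] sides [  9.1399 -50.7742   9.    ] [ 9.1201 53.0231  9.    ]
[ 0.6418 -0.3082  0.3308] [ 56.7993  41.7677 -61.3898  70.1954  35.8444  87.263   58.5533]
mill_mouth 0.95 252.9792 16.2048 [ 0.5204 -0.2342  0.16  ]
mill_slot 0.88 252.5184 72.4992 [ 0.5602 -0.2602  0.16  ]
mill_pulse 0.64 215.6032 73.1904 [ 0.5409 -0.2908  0.148 ]
mill_lock 0.94 194.5088 41.510400000000004 [ 0.5068 -0.2916  0.148 ]
mill_lock 0.53 253.2864 41.894400000000005 [ 0.5371 -0.2447  0.148 ]
```

View pics/o5.png

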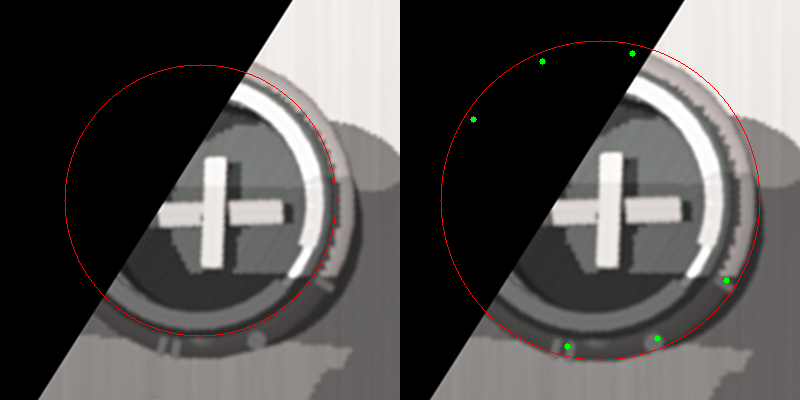

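Run:
```python
from h import *
import pickle
from scipy.optimize import least_squares
np.set_printoptions(precision=2,suppress=True)
im,c,t,R=pickle.load(open('w4.pkl','rb'));R=np.array(R)
g=cv2.GaussianBlur(im.mean(2).astype(np.float32),(0,0),.7)
K=np.array(c['camera_matrix']);Rc=R.T@np.array(c['rotation']);o=R.T@(np.array(c['xyz'])-t)
def proj(P): 
    q=(P-o)@Rc; q=np.c_[q[:,0],-q[:,1],-q[:,2]]@K.T; return (q[:,:2]/q[:,2:]).astype(np.float32)
th=np.deg2rad(np.arange(-65,66,2.)); rr=np.arange(.046,.062,.0003)
for z,rt in[(.009,.054),(.012,.054),(.015,.054)]:
    cx,cy=-.003,0.
    for it in range(6):
        e=[];A=[]
        for a in th:
            P=np.c_[cx+rr*np.cos(a),cy+rr*np.sin(a),0*rr+z]; p=proj(P); s=cv2.remap(g,p[:,:1],p[:,1:],1).ravel(); d=np.diff(s); k=d.argmax()
            if d[k]>4: e.append(rr[k]+.00015-rt);A.append((np.cos(a),np.sin(a)))
        s=least_squares(lambda v:np.array(A)@v-e,[0,0],loss='soft_l1',f_scale=.0005).x; cx+=s[0];cy+=s[1]
    print(z,len(e),'centre mm',cx*1e3,cy*1e3,'med resid',np.median(abs(np.array(A)@s-e))*1e3, np.array(e[::5])*1e3)
print(g[140:215:1,250:264].mean(1).round())
```

```text
0.009 66 centre mm -2.2784169588231795 0.6184515481261291 med resid 0.34000484368360573 [-0.35 -0.65 -0.65 -0.05  0.25  0.25  0.55  0.55  0.25  0.25 -0.05 -0.35
 -0.65 -0.65]
0.012 66 centre mm -2.585118525620773 0.5907618958486268 med resid 0.20597499721520723 [ 0.25 -0.35 -0.35 -0.35  0.25  0.25  0.25  0.25  0.25  0.25 -0.05 -0.35
 -0.35  0.25]
0.015 66 centre mm -2.9401945341132203 0.6086315275301372 med resid 0.056330532762803705 [ 0.55  0.25 -0.05 -0.05  0.25 -0.05 -0.05 -0.05 -0.05  0.25 -0.05 -0.05
  0.25  0.85]
[184. 184. 184. 180. 170. 156. 144. 121.  89.  71.  71.  75.  76.  76.
  75.  73.  73.  72.  68.  57.  45.  39.  38.  39.  39.  39.  39.  39.
  39.  38.  38.  38.  38.  37.  37.  37.  37.  37.  37.  37.  39.  45.
  53.  58.  59.  60.  60.  60.  61.  61.  61.  61.  62.  62.  62.  62.
  62.  63.  65.  71.  80.  92. 103. 109. 112. 113. 115. 116. 117. 117.
 117. 117. 117. 117. 117.]
```

```bash
python3 -m pendant '15 0 0 0 0 0 1;30 -1 0 0 0 0 1;30 -1 0 0 0 0 1;30 -1 0 0 0 0 1;25 0 15 0 0 0 1;13.5 0 20 0 0 0 1;3 0 25 0 0 0 1;0 0 25 0 0 0 1;0 0 20 0 0 0 1;0 0 10 0 0 0 1;0 0 6 0 0 0 1;0 0 0 0 0 0 1';python3 -m pendant '0 0 0 0 0 0 1;0 0 0 0 0 0 1;0 0 0 0 0 0 1'
```

```text
time: 14.95
position: [0.5163, -0.2335, 0.2086]
eef_rot: [[-0.843, 0.539, -0.001], [0.539, 0.843, 0.001], [0.001, 0.0, -1.0]]
contact_force: [-0.0, -0.2, -2.1]
grip_width: 0.0182
time: 15.2
position: [0.5174, -0.2338, 0.2104]
eef_rot: [[-0.843, 0.539, 0.002], [0.539, 0.843, -0.001], [-0.002, 0.0, -1.0]]
contact_force: [0.6, 0.6, -2.1]
grip_width: 0.0179
```

```bash
python3 -m pendant '1.6 0.9 4 0 0 0.3 1;0 0 4 0 0 0 1;0 0 4 0 0 0 1;0 0 3 0 0 0 1;0 0 3 0 0 0 1;0 0 0 0 0 0 1;0 0 0 0 0 0 1'; python3 -m pendant '0 0 2 0 0 0 1;0 0 2 0 0 0 1;0 0 2 0 0 0 1;0 0 0 0 0 0 1;0 0 0 0 0 0 1'
```

```text
time: 15.78
position: [0.5155, -0.232, 0.1909]
eef_rot: [[-0.84, 0.543, -0.0], [0.543, 0.84, 0.0], [0.0, 0.0, -1.0]]
contact_force: [0.4, -0.1, -1.1]
grip_width: 0.0177
time: 16.2
position: [0.5155, -0.2321, 0.185]
eef_rot: [[-0.84, 0.543, -0.0], [0.543, 0.84, 0.0], [0.0, -0.0, -1.0]]
contact_force: [0.2, 1.1, -1.3]
grip_width: 0.0178
```

```bash
python3 -m pendant '0 0 2 0 0 0 1;0 0 2 0 0 0 1;0 0 2 0 0 0 1;0 0 0 0 0 0 1;0 0 0 0 0 0 1'; python3 -m pendant '0 0 2 0 0 0 1;0 0 2 0 0 0 1;0 0 1 0 0 0 1;0 0 0 0 0 0 1;0 0 0 0 0 0 1'
```

```text
time: 16.62
position: [0.5155, -0.2321, 0.179]
eef_rot: [[-0.84, 0.543, -0.0], [0.543, 0.84, 0.0], [0.0, -0.0, -1.0]]
contact_force: [0.4, -0.1, -1.5]
grip_width: 0.0176
time: 17.03
position: [0.5159, -0.2322, 0.1751]
eef_rot: [[-0.84, 0.543, 0.0], [0.543, 0.84, -0.001], [-0.001, -0.001, -1.0]]
contact_force: [-2.1, -0.0, 7.5]
grip_width: 0.0178
```

```bash
python3 -m pendant '0 0 0 0 0 0 1;0 0 0 0 0 0 1;0 0.25 0 0 0 5 1;0 0.25 0 0 0 5 1;0 0 0 0 0 0 1;0 0 0 0 0 0 1' 55
python3 -c "from cell import r;print(r.get_obs()['ft_torque'])"
```

```text
time: 17.53
position: [0.5164, -0.2321, 0.1751]
eef_rot: [[-0.734, 0.679, 0.001], [0.679, 0.734, -0.001], [-0.002, -0.0, -1.0]]
contact_force: [-1.5, -0.5, 6.9]
grip_width: 0.0175
[ 0.01297026  0.2982449  -0.11227669]
```

```bash
python3 -m pendant '0 0.25 0 0 0 5 1;0 0.25 0 0 0 5 1;0 0.25 0 0 0 5 1;0 0.25 0 0 0 5 1;0 0.2 0 0 0 4.5 1;0 0 0 0 0 0 1;0 0 0 0 0 0 1;0 0 0 0 0 0 1'
python3 - <<'E'
from h import *
o=r.get_obs();print(o['ft_torque'],o['qpos'])
a,c=snap('scene');b,d=snap('side')
u,v=w2pix(c,(.52,-.233,.17));p,q=w2pix(d,(.52,-.233,.17))
f=lambda m,u,v:cv2.resize(m[int(v)-45:int(v)+45,int(u)-45:int(u)+45],(400,400),interpolation=cv2.INTER_CUBIC)
cv2.imwrite('pics/s6.png',np.hstack([f(a,u,v),f(b,p,q)])[:,:,::-1])
w,e=snap('wrist'); cv2.imwrite('pics/w6.png',w[:,:,::-1])
import pickle; pickle.dump((w,e,o['position'],o['eef_rot']),open('w6.pkl','wb'))
E
```

```text
time: 18.2
position: [0.517, -0.2317, 0.1751]
eef_rot: [[-0.386, 0.922, 0.0], [0.922, 0.386, -0.002], [-0.002, -0.0, -1.0]]
contact_force: [-3.2, -1.2, 8.1]
grip_width: 0.0177
[-0.09736301  0.53674342 -0.0488054 ] [ 62.75509472  32.09444058 -55.04085777 103.26900361  30.0995539
  60.60441574  19.15564759]
```

View pics/w6.png

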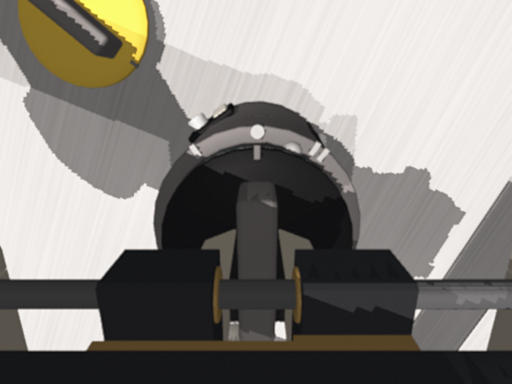

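View pics/s6.png

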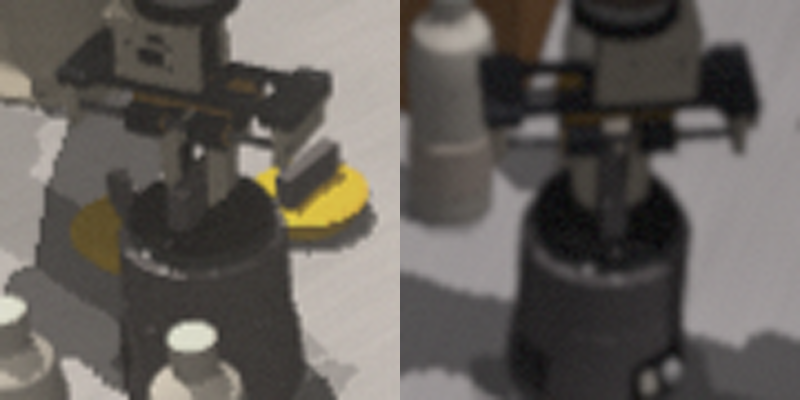

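The wrist view shows the lid's tick (257,152) pointing straight at the pulse dot (257,131), with the open bar at (195,148) and the lock bars at (318,152). The side views show the lid flat on the rim. Hold briefly, then hand in.

```bash
python3 -m pendant '0 0 0 0 0 0 1;0 0 0 0 0 0 1;0 0 0 0 0 0 1;0 0 0 0 0 0 1;0 0 0 0 0 0 1;0 0 0 0 0 0 1' && python3 -c "
from cell import r;print(r.job_done())"
```

```text
time: 18.85
position: [0.5171, -0.2317, 0.1751]
eef_rot: [[-0.386, 0.922, 0.0], [0.922, 0.386, -0.002], [-0.002, -0.0, -1.0]]
contact_force: [-3.3, -1.6, 7.7]
grip_width: 0.0175
the job is handed in; nothing more can be done
None
```

I fitted the black lid onto the mill and twisted it clockwise to the pulse mark. I handed the job in at 18.9 s, still gripping the lid; no verdict came back.

**What happened:** My first grasp missed because I lifted before the fingers had finished closing. The lid had not visibly moved, so I opened the gripper and picked it up on the second try. It went into the slots without resistance and met the rim at the expected height. I then turned it about 34.5° in small steps.

**Last checks:**
- **Twist:** in the wrist picture the lid's index tick pointed straight at the pulse dot.
- **Seating:** the lid looked flat on the rim. The tool stayed at 175 mm with about 8 N on the wrist, which is the expected seated height.
- **Grip:** the fingers held at 17.5 mm, and the grip was commanded at 55 N.

**Not confirmed:**
- The wrist torque reading about the vertical did not clearly show the spring's push, so the twist rests on the tick lining up with the dot and on the tool's yaw.
- The switch ring's value cannot be read directly.
- The lid's offset in the grip came out differently in the pictures before and after pickup (about +1 mm and −3 mm). I used the later one, and the lid went in without snagging.
- I did not measure the bystanders again at the end, but I saw no contact with them.

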